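# Pull the fixture's jumper plug and park it

## Task

Take the welding fixture off line: hook the red plug straight out of its sprung socket by its bail handle and leave it lying free on the sill in front of the socket, letting go of it. Then pick it up and lay it on the narrow sloping parking rest, upright along the middle of the deck, lying flat with its nose downhill and close to the stop lip. Never let it fall off, leave the blue plug plugged in, and leave the hammer, the wrench and the two steel tubes where they are.

Things in the scene. Friction and masses are not known exactly. Their poses are not given: they have to be found in the camera images.
- red_plug_centre (a point): Middle of the insert of the loose red plug (0.13 to 0.21 kg). Plug axes: x to its nose (into the socket), y across, z up. The insert is a red block 48 (x) x 40 (y) x 28 (z) mm with a steel ridge 4 mm high on top; flat underside 14 mm below this point. Pushed fully in at the start; once out, it can be gripped across its 40 mm width. Centre of mass about 20 mm behind (-x) this point
- red_flange (a point): Middle of the red plug's flange, 30 mm behind red_plug_centre, same axes: a red plate 12 (x) x 84 (y) x 28 (z) mm at the insert's back end, its underside level with the insert's. At the start it stands against the socket's face
- red_handle (a point): Middle of the cross bar of the red plug's bail handle, same axes: 81 mm behind and 4 mm above red_plug_centre. The bail is a level U of 10 mm round red bar, 84 mm wide over all; between cross bar and flange is an open window 40 mm (x) by 64 mm (y), into which shut fingertips go from above to hook the bar. The bar's underside is 13 mm above the sill
- red_mouth (a point): Bottom middle of the red plug's socket mouth, in the face of a fixed grey junction box 80 deep, 100 wide, 88 mm tall; 46 mm above the table. x points into the box, z up: the plug comes straight out along -x. Socket 48 mm deep. A sprung ball on the plug's ridge resists the first 20 mm of travel, with about 10 to 20 N at most; then the plug slides freely
- red_sill_end (a point): Middle of the outer end of the red box's sill, same axes as red_mouth: a level steel rib 24 mm wide, its flat top 46 mm above the table, running 135 mm from the face towards -x. The plug slides out along it and would tip off if drawn out more than about 135 mm
- red_button (a point): Top of the steel button of the red socket's sprung detent, 103 mm above the table, 18 mm behind the box's face; it rises 3 mm while the ridge passes and need not be touched
- rest_top (a point): Middle of the top of the fixed parking rest's deck, 75 mm above the table. Deck: aluminium, 76 (x) x 30 (y) x 6 mm, sloping 0.21 rad; x points down the slope, y across, z normal to it. At the low end a black stop lip, 12 mm high, inner face at x = +38 mm; no side walls. It stands on a post 18 mm wide over a yellow foot plate 120 x 100 x 8 mm
- blue_plug_centre (a point): Middle of the insert of a blue plug of the same shape and axes, in its own box and sill of the same kind. It must stay plugged in
- hammer: hammer lying on the table, about 250 mm long; origin under its middle. Bystander
- wrench: steel wrench lying on the table. Bystander
- tube_a: upright steel tube offcut, 32 mm across, 75 mm tall; origin at its foot. Bystander
- tube_b: upright steel tube offcut, 40 mm across, 55 mm tall; origin at its foot. Bystander
There are look-alikes about, which are no part of the job. Of the things that look like the part that bears red_plug_centre, the largest one is meant. Of the things shaped like the part that bears rest_top, the yellow one is meant.

How it is judged:
By the outcome, as a careful person would: the job done as asked, in the order asked, and still so for the second after the job is handed in, with the robot touching nothing.
It also fails if it takes over 58 s, if anything falls off the work surface, if the arm or the gripper's body presses on something with over 40 N, if the wrist force passes 120 N, or if a joint passes its speed limit or range.

## Robot

A 7-joint arm with a two-finger parallel gripper is mounted at the origin on the work surface. World frame = base frame: x ahead of the robot, y to its left, z up, the work surface at z = 0. Lengths are in mm, angles in rad, forces in N, time in s.
With the tool pointing down it reaches from about 400 to 875 mm from the base axis. Payload 4.4 kg.
Tool frame: the origin (TCP) lies at the very end of the fingers, on their centre line; the grasp point (between the pads) lies 19 mm behind it; z points along the fingers, y is the direction in which the jaws open and shut (so a half turn about z gives the same grasp; the last joint's range is limited). The gripper opens to 85 mm and grips with 20 to 120 N. Pads are 22 mm wide; open, the fingers measure 114 mm over their backs; the gripper's body (76 mm by 85 mm) begins 54 mm behind the grasp point. The pads swing forward as they close: fully open they stand 13 mm farther back than shut.
Start: joints at [1.197, 0.628, 0.038, 1.517, -0.027, 0.996, -0.02], TCP at [196.954, -619.457, 231.313] pointing down, gripper open.
Joint ranges: [-3.06, 3.06], [-0.37, 2.12], [-1.25, 1.32], [0.18, 2.47], [-1.1, 4.24], [0.23, 1.98], [-2.94, 2.94]. Speed limits (rad/s): [2.57, 2.57, 3.14, 3.14, 3.14, 3.14, 3.14].

## Interface

Orientations are given as [roll, pitch, yaw] about the fixed x, y, z axes, in that order (R = Rz(yaw) Ry(pitch) Rx(roll)).
In Python, from cell import read_state, get_image, finish_job gives the robot as it stands.
- The arm moves only by the tool carry_out, never from a script. Its argument "series" is a list that holds one entry, the list of rows, each a list of 7 numbers: the shift along the tool's x, y, z in cm, then the turn, a rotation vector about the tool's x, y, z in rad, then the finger opening in cm, from 0 to 8.54. In form: [[[x, y, z, wx, wy, wz, grip], ...]]. A call has 1 to 5 rows; each row is the pose to reach, as a shift and turn from the pose commanded when the call began, along the tool's axes at that moment; what a row does not reach only later rows make up. A row lasts 1/12 s, in which the tool goes at most 41.7 mm and 7.16 degrees, less where a joint would pass 70% of its speed; a pose out of reach is approached as far as the arm can. A call with a gripper value outside its range is refused whole. The fingers move at their own pace and stop on an object; the grip force is fixed at half the most. Time passes only in rows, so rows that repeat a pose let the fingers close. It gives the time, the measured TCP pose, the force and the opening at its end, in the units of the state.
- read_state(): the state, without advancing time (a new reading comes with each control period).
- get_image(name): name is "side" or "top"; returns a dict with "img" (480x640x3 uint8, blue, green, red), "z_map" (480x640 float32, mm along the optical axis (not along the pixel's ray), 0 where there is no reading), "mtx" (3x3 intrinsics, pixels), "T" (4x4, takes a point from camera to world coordinates). Camera axes: x right, y down, z forward; pixel columns grow to the right and rows downward; lengths in mm; the calibration is good to about 2 mm. A picture is of the moment at which its call begins.
- finish_job(): hands the job in, once; it reports no verdict.
The state is a dict: "clock": time; "qpos": joint angles; "qd": joint speeds; "tau": joint torques, N m; "eef_pos": TCP position; "tool_rot": TCP orientation; "force": force on the tool from outside, world axes, zero at the start; "torque": the same for the moment, N m; "width": finger opening in mm.
Only numpy, scipy, OpenCV 4.12 (cv2) and the standard library are available. Lean on these libraries where they do the work, as an engineer would, in place of code of your own. Each camera call takes 0.05 s, during which the arm holds its last target.

## Working session

There is one attempt and no reset: what is moved stays moved. The work goes in short steps, Python scripts to look and compute and a tool call to move; the robot and the scene stay as the last step left them, time stands still between calls to the robot, and variables do not carry over. Pictures are saved under pics/ and viewed, and the job is handed in when it is done.

Besides the shell and the picture viewer there is one more tool, called after "Emit:" by a JSON object that holds its "fn" and its "kwargs", one argument or row to a line. carry_out: Moves the arm, as the interface text tells. Its arguments: {"type":"object","properties":{"series":{"type":"array","items":{"type":"array","items":{"type":"array","items":{"type":"number"}}}}},"required":["series"]}

```bash
ls; mkdir -p pics
python3 - <<'E'
from cell import read_state,get_image
import cv2,numpy as np,pickle
print(read_state())
for n in("side","top"):
    d=get_image(n);cv2.imwrite(f"pics/{n}0.png",d["img"]);pickle.dump(d,open(f"{n}0.pkl","wb"))
    print(n,d["mtx"].tolist(),np.round(d["T"],3).tolist())
E
```

```text
pics
{'clock': 0.0, 'qpos': array([ 1.19717412,  0.62934439,  0.0384505 ,  1.51840694, -0.02700567,
        0.99630263, -0.02000308]), 'qd': array([ 0.0003991 , -0.00010628,  0.00162698, -0.00109465,  0.00048292,
       -0.00268392,  0.00199009]), 'tau': array([-2.58227556e-04, -5.63399827e+01,  1.22619711e+00, -1.93445742e+01,
        1.10707461e-02,  1.06351831e-02, -2.65131609e-05]), 'eef_pos': array([ 196.76648103, -618.82190408,  230.37793253]), 'tool_rot': array([-3.13964979e+00,  2.67495147e-05,  3.07808274e-01]), 'force': array([-0.41814674,  0.44567837, -0.24625312]), 'torque': array([-0.01210167,  0.02649197,  0.02870516]), 'width': 85.41124956867438}
side [[619.8783934346527, 0.0, 319.83691330133263], [0.0, 619.8783934346527, 242.42555389299693], [0.0, 0.0, 1.0]] [[-0.992, -0.083, 0.091, 423.169], [-0.122, 0.569, -0.813, 1287.163], [0.016, -0.818, -0.575, 984.347], [0.0, 0.0, 0.0, 1.0]]
top [[606.3297223256603, 0.0, 309.3111383307664], [0.0, 606.3297223256603, 240.72498333211811], [0.0, 0.0, 1.0]] [[-0.015, -0.985, 0.169, 347.116], [-1.0, 0.018, 0.013, -9.661], [-0.016, -0.169, -0.985, 1440.079], [0.0, 0.0, 0.0, 1.0]]
```

View pics/side0.png

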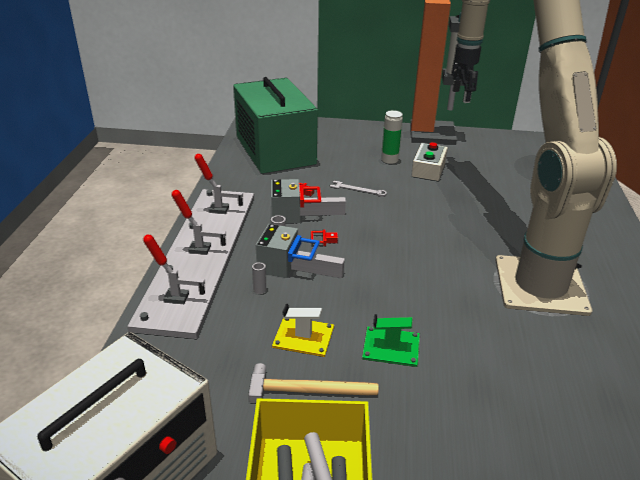

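View pics/top0.png

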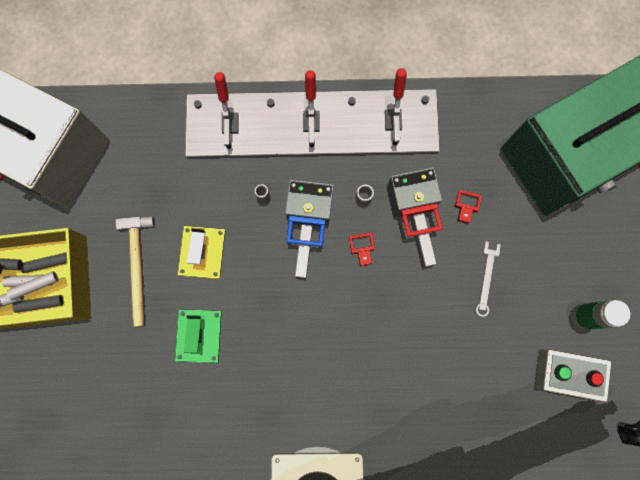

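The top view shows the red box at about (416,190), with the plug flange and bail at (421,220) and the sill end at (429,263). The blue box is at (309,200), the yellow rest at (198,250), and there is a green look-alike at (195,335). Two small red look-alikes lie at (363,247) and (467,205). I'll enlarge the parts that matter.

Run:
```python
import cv2,pickle
im=pickle.load(open("top0.pkl","rb"))["img"]
a=im[160:280,380:480];cv2.imwrite("pics/c1.png",cv2.resize(a,None,fx=5,fy=5,interpolation=cv2.INTER_CUBIC))
a=im[215:290,165:240];cv2.imwrite("pics/c2.png",cv2.resize(a,None,fx=8,fy=8,interpolation=cv2.INTER_CUBIC))
```

```text
(no output)
```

View pics/c1.png

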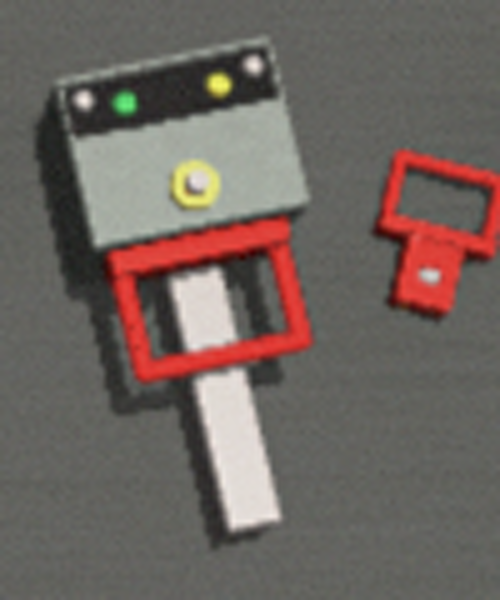

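View pics/c2.png

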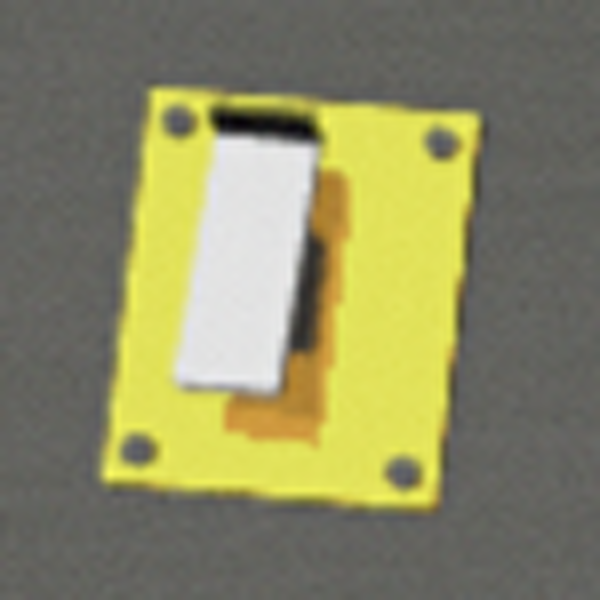

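```bash
cat > h.py <<'E'
import numpy as np,cv2,pickle
from cell import read_state,get_image
def ray(d,u,v,z):
    K=d["mtx"];T=d["T"]
    r=T[:3,:3]@np.linalg.solve(K,[u,v,1.]);return T[:3,3]+r*(z-T[2,3])/r[2]
def dep(d,u,v):
    K=d["mtx"];T=d["T"];z=d["z_map"][int(round(v)),int(round(u))]
    return T[:3,3]+T[:3,:3]@(np.linalg.solve(K,[u,v,1.])*z)
def proj(d,p):
    T=d["T"];c=T[:3,:3].T@(np.asarray(p)-T[:3,3]);q=d["mtx"]@c;return q[:2]/q[2]
E
python3 - <<'E'
from h import *
np.set_printoptions(precision=1,suppress=True)
d=pickle.load(open("top0.pkl","rb"))
def c1(u,v):return 380+(u-2)/5,160+(v-2)/5
def c2(u,v):return 165+(u-3.5)/8,215+(v-3.5)/8
print("box face L,R",*[ray(d,*c1(*p),88) for p in((97,247),(308,200))])
print("box back L,R",*[ray(d,*c1(*p),88) for p in((57,82),(267,38))])
print("sill end",*[ray(d,*c1(*p),46) for p in((228,533),(280,519))])
print("bar outer",*[ray(d,*c1(*p),64) for p in((143,378),(310,343))])
print("button",ray(d,*c1(197,182),103),"depth",dep(d,*c1(197,182)))
print("depth boxtop",dep(d,*c1(150,190)),"sill",dep(d,*c1(240,450)),"flange",dep(d,*c1(200,250)),"table",dep(d,*c1(400,400)))
s=.21;a=38*np.sin(s)
print("deck low",*[ray(d,*c2(*p),75-a) for p in((213,135),(320,140))])
print("deck high",*[ray(d,*c2(*p),75+a) for p in((178,387),(282,394))])
for p in((260,150),(250,260),(235,370)):print(dep(d,*c2(*p)))
print("foot",*[ray(d,*c2(*p),8) for p in((150,88),(480,112),(103,483),(437,508))])
E
```

```text
box face L,R [ 649.  -196.6   88. ] [ 669.2 -293.5   88. ]
box back L,R [ 727.  -181.4   88. ] [ 746.1 -278.7   88. ]
sill end [ 522.1 -257.4   46. ] [ 528.2 -281.6   46. ]
bar outer [ 592.3 -218.6   64. ] [ 607.3 -296.    64. ]
button [ 674.9 -240.8  103. ] depth [ 674.4 -240.5  105.1]
depth boxtop [ 674.8 -221.6   89.9] sill [ 560.2 -264.1   49.6] flange [ 650.4 -246.2   71.6] table [ 590.6 -350.6    1.2]
deck low [609.7 281.7  67.1] [607.6 250.7  67.1]
deck high [534.2 287.   82.9] [531.7 257.5  82.9]
[605.3 268.3  65.8]
[570.6 267.6  80.9]
[538.9 271.   82.5]
foot [635.8 313.6   8. ] [626.6 213.7   8. ] [516.1 325.2   8. ] [506.9 225.5   8. ]
```

```bash
cat >> h.py <<'E'
from scipy.spatial.transform import Rotation as R
def go(tgt,rpy):
    s=read_state();R0=R.from_euler("xyz",s["tool_rot"]);R1=R.from_euler("xyz",rpy)
    print("t",round(s["clock"],2),"pos",s["eef_pos"].round(1),"rpy",s["tool_rot"].round(3),"F",s["force"].round(1),"w",round(s["width"],1))
    print("shift cm",(R0.inv().apply(np.array(tgt)-s["eef_pos"])/10).round(2),"rotvec",(R0.inv()*R1).as_rotvec().round(3))
E
python3 - <<'E'
from h import *
np.set_printoptions(precision=1,suppress=True)
go([627.7,-251,231],[np.pi,0,.19])
for n in("top","side"):
    d=pickle.load(open(n+"0.pkl","rb"))
    vv,uu=np.mgrid[0:480:2,0:640:2];z=d["z_map"][::2,::2].ravel()
    P=(np.linalg.solve(d["mtx"],np.c_[uu.ravel(),vv.ravel(),np.ones(z.size)].T)*z).T@d["T"][:3,:3].T+d["T"][:3,3]
    P=P[(z>0)&(P[:,2]>95)&(P[:,0]>100)&(P[:,0]<760)&(abs(P[:,1])<750)]
    c=np.round(P[:,:2]/60)*60
    for k in np.unique(c,axis=0):print(n,k,P[(c==k).all(1),2].max().round())
E
```

```text
t 0.1 pos [ 196.8 -618.9  230.5] rpy [-3.1 -0.   0.3] F [ 0.2  0.6 -0. ] w 85.7
shift cm [ 52.2 -22.   -0. ] rotvec [-0.   0.   0.1]
top [ 180. -600.] 310.0
top [ 180. -540.] 349.0
top [ 360. -660.] 170.0
top [ 360. -600.] 174.0
top [ 420. -660.] 174.0
top [ 420. -600.] 175.0
top [420. 540.] 116.0
top [420. 600.] 117.0
top [420. 660.] 116.0
top [480. 540.] 118.0
top [540. 540.] 119.0
top [600. 540.] 116.0
top [600. 600.] 115.0
top [600. 660.] 115.0
top [600. 720.] 114.0
top [ 660. -660.] 199.0
top [ 660. -600.] 206.0
top [ 660. -540.] 204.0
top [ 660. -240.] 106.0
top [660.   0.] 105.0
top [660.  60.] 97.0
top [660. 600.] 201.0
top [ 720. -720.] 198.0
top [ 720. -660.] 207.0
top [ 720. -600.] 206.0
top [ 720. -540.] 206.0
top [ 720. -480.] 206.0
top [ 720. -240.] 96.0
top [ 720. -180.] 96.0
top [720. -60.] 96.0
top [720.   0.] 97.0
top [720. 540.] 205.0
top [720. 600.] 209.0
top [720. 660.] 206.0
top [720. 720.] 153.0
top [ 780. -720.] 200.0
top [ 780. -660.] 204.0
top [ 780. -600.] 204.0
top [ 780. -540.] 235.0
top [ 780. -480.] 203.0
top [780. 540.] 206.0
top [780. 600.] 204.0
top 
[... 402 characters left out ...]
113.0
side [600. 540.] 113.0
side [600. 600.] 113.0
side [600. 660.] 114.0
side [600. 720.] 113.0
side [ 660. -600.] 202.0
side [ 660. -540.] 203.0
side [ 660. -240.] 105.0
side [660.   0.] 104.0
side [660. 600.] 201.0
side [ 720. -720.] 202.0
side [ 720. -660.] 203.0
side [ 720. -600.] 205.0
side [ 720. -540.] 206.0
side [ 720. -480.] 202.0
side [ 720. -240.] 97.0
side [ 720. -180.] 95.0
side [720. 540.] 199.0
side [720. 600.] 204.0
side [720. 660.] 204.0
side [720. 720.] 203.0
side [ 780. -720.] 202.0
side [ 780. -660.] 206.0
side [ 780. -600.] 201.0
side [ 780. -540.] 232.0
side [ 780. -480.] 201.0
side [780. 540.] 203.0
side [780. 600.] 203.0
side [780. 660.] 204.0
side [780. 720.] 204.0
```

Emit:
{"fn": "carry_out", "kwargs": {
  "series": [
    [[3.6,-1.5,0,0,0,0.03,0],[7.2,-3,0,0,0,0.06,0],[10.8,-4.5,0,0,0,0.09,0],[14.4,-6,0,0,0,0.117,0],[18,-7.6,0,0,0,0.117,0]]
  ]
}}

```text
clock: 0.52
eef_pos: [346.5, -491.0, 230.9]
tool_rot: [-3.141, 0.0, 0.189]
force: [0.3, 0.2, -0.3]
width: 25.8
```

```bash
python3 -c "
from h import *
go([627.7,-251,231],[np.pi,0,.19])"
```

```text
t 0.52 pos [ 346.5 -491.   230.9] rpy [-3.141  0.     0.189] F [ 0.3  0.2 -0.3] w 25.8
shift cm [ 32.14 -18.29  -0.  ] rotvec [-0.001  0.    -0.001]
```

Emit:
{"fn": "carry_out", "kwargs": {
  "series": [
    [[3.5,-2,0,0,0,0,0],[7,-4,0,0,0,0,0],[10.5,-6,0,0,0,0,0],[14,-8,0,0,0,0,0],[17.5,-10,0,0,0,0,0]]
  ]
}}

```text
clock: 0.93
eef_pos: [499.4, -359.4, 231.0]
tool_rot: [-3.141, 0.001, 0.191]
force: [0.1, -0.4, -0.5]
width: 0.1
```

Emit:
{"fn": "carry_out", "kwargs": {
  "series": [
    [[3.4,-1.9,0,0,0,0,0],[6.8,-3.8,1,0,0,0,0],[10.2,-5.7,3,0,0,0,0],[13,-7.5,5,0,0,0,0],[14.4,-8.2,7,0,0,0,0]]
  ]
}}

```text
clock: 1.35
eef_pos: [628.3, -246.7, 160.0]
tool_rot: [-3.138, -0.003, 0.197]
force: [0.8, 1.8, 0.3]
width: -0.2
```

```bash
python3 -c "
from h import *
go([627.7,-251,100],[np.pi,0,.19])
for n in('top','side'):
    d=get_image(n);im=d['img']
    u,v=proj(d,[627,-251,65]).astype(int)
    cv2.imwrite('pics/%s1.png'%n,cv2.resize(im[v-60:v+60,u-70:u+70],None,fx=5,fy=5,interpolation=cv2.INTER_CUBIC))
    print(u,v)
"
```

```text
t 1.35 pos [ 628.3 -246.7  160. ] rpy [-3.138e+00 -3.000e-03  1.970e-01] F [0.8 1.8 0.3] w -0.2
shift cm [-0.16  0.43  6.  ] rotvec [-0.003 -0.003  0.007]
421 220
309 193
```

View pics/side1.png

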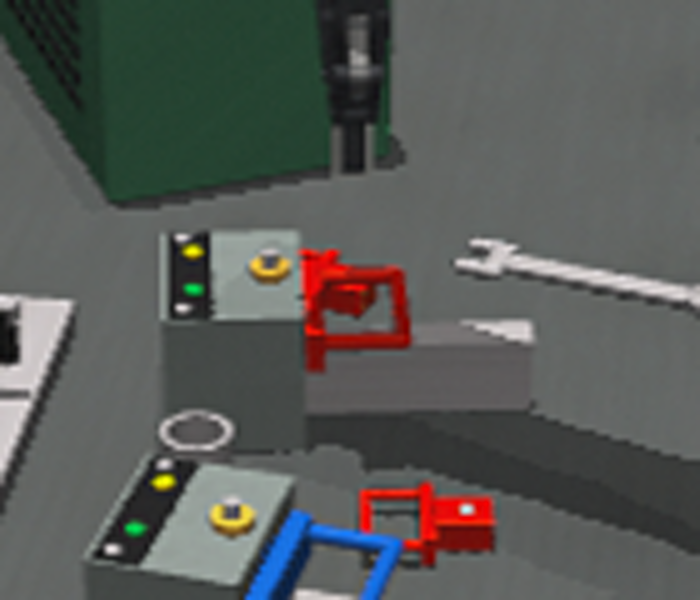

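```bash
python3 -c "
from h import *
go([627.7,-251,100],[np.pi,0,.19])"
```

```text
t 1.45 pos [ 624.7 -247.   156.7] rpy [-3.135  0.004  0.198] F [-0.7 -0.  -0. ] w -0.0
shift cm [0.24 0.48 5.66] rotvec [-0.006  0.004  0.008]
```

```bash
python3 -c "
from h import *
d=pickle.load(open('side0.pkl','rb'));u0,v0=309,193
ax=np.array([np.cos(.19),np.sin(.19),0]);ay=np.array([-ax[1],ax[0],0]);f=np.array([659.1,-245,0])
for nm,x,y,z in(('bar outer L',-62,42,64),('bar outer R',-62,-42,64),('bar inner L top',-52,32,69),('flange L back bottom',-12,42,46),('sillend L',-135,12,46),('sillend R',-135,-12,46),('boxtop L',0,50,88),('boxtop R',0,-50,88)):
    print(nm,((proj(d,f+ax*x+ay*y+[0,0,z])-[u0-70,v0-60])*5+2).round())
"
```

```text
bar outer L [411. 345.]
bar outer R [401. 271.]
bar inner L top [392. 329.]
flange L back bottom [323. 374.]
sillend L [532. 342.]
sillend R [527. 321.]
boxtop L [302. 318.]
boxtop R [295. 231.]
```

Emit:
{"fn": "carry_out", "kwargs": {
  "series": [
    [[0.1,0.25,1,0,0,0.005,0],[0.2,0.45,3,-0.003,0,0.008,0],[0.2,0.45,5,-0.003,0,0.008,0],[0.2,0.45,6,-0.003,0,0.008,0],[0.2,0.45,6,-0.003,0,0.008,0]]
  ]
}}

```text
clock: 1.87
eef_pos: [624.3, -258.9, 99.2]
tool_rot: [3.14, 0.004, 0.18]
force: [0.2, 0.2, -0.4]
width: 0.1
```

```bash
python3 -c "
from h import *
go([627.7,-251,52],[np.pi,0,.19])"
```

```text
t 1.87 pos [ 624.3 -258.9   99.2] rpy [3.14  0.004 0.18 ] F [ 0.2  0.2 -0.4] w 0.1
shift cm [ 0.5  -0.72  4.72] rotvec [ 0.002  0.004 -0.01 ]
```

Emit:
{"fn": "carry_out", "kwargs": {
  "series": [
    [[0,0,0,0,0,0,0],[0,0,0,0,0,0,0],[0,0,0,0,0,0,0]]
  ]
}}

```text
clock: 2.12
eef_pos: [627.8, -258.2, 102.9]
tool_rot: [3.137, -0.002, 0.182]
force: [0.1, 0.2, 0.7]
width: 0.2
```

```bash
python3 -c "
from h import *
go([627.7,-251,52],[np.pi,0,.19])"
```

```text
t 2.12 pos [ 627.8 -258.2  102.9] rpy [ 3.137e+00 -2.000e-03  1.820e-01] F [0.1 0.2 0.7] w 0.2
shift cm [ 0.11 -0.73  5.09] rotvec [ 0.005 -0.002 -0.008]
```

Emit:
{"fn": "carry_out", "kwargs": {
  "series": [
    [[0.1,-0.7,0,0.003,0,-0.008,0],[0.1,-0.7,0,0.003,0,-0.008,0],[0.1,-0.7,1.5,0.003,0,-0.008,0],[0.1,-0.7,3,0.003,0,-0.008,0],[0.1,-0.7,3,0.003,0,-0.008,0]]
  ]
}}

```text
clock: 2.53
eef_pos: [625.0, -249.0, 69.0]
tool_rot: [-3.139, 0.004, 0.192]
force: [-0.5, 1.3, -0.4]
width: -0.1
```

```bash
python3 -c "
from h import *
go([627.7,-251,52],[np.pi,0,.19])"
```

```text
t 2.53 pos [ 625. -249.   69.] rpy [-3.139  0.004  0.192] F [-0.5  1.3 -0.4] w -0.1
shift cm [0.23 0.25 1.7 ] rotvec [-0.003  0.004  0.002]
```

Emit:
{"fn": "carry_out", "kwargs": {
  "series": [
    [[0,0,0.4,0,0,0,0],[0,0,0.8,0,0,0,0],[0,0,1.3,0,0,0,0],[0,0,1.8,0,0,0,0],[0,0,1.8,0,0,0,0]]
  ]
}}

```text
clock: 2.95
eef_pos: [626.2, -250.1, 52.4]
tool_rot: [-3.141, 0.001, 0.191]
force: [-0.2, -0.3, -0.5]
width: -0.0
```

Emit:
{"fn": "carry_out", "kwargs": {
  "series": [
    [[0,0,0,0,0,0,0],[0,0,0,0,0,0,0]]
  ]
}}

```text
clock: 3.12
eef_pos: [626.9, -250.5, 53.5]
tool_rot: [3.141, -0.0, 0.191]
force: [0.8, -0.3, 0.6]
width: 0.2
```

```bash
python3 -c "
from h import *
go([627.7,-251,51],[np.pi,0,.19])
d=get_image('side');im=d['img']
cv2.imwrite('pics/side2.png',cv2.resize(im[133:253,239:379],None,fx=5,fy=5,interpolation=cv2.INTER_CUBIC))
"
```

```text
t 3.12 pos [ 626.9 -250.5   53.5] rpy [ 3.141 -0.     0.191] F [ 0.8 -0.3  0.6] w 0.2
shift cm [0.07 0.07 0.25] rotvec [ 0.    -0.     0.001]
```

View pics/side2.png

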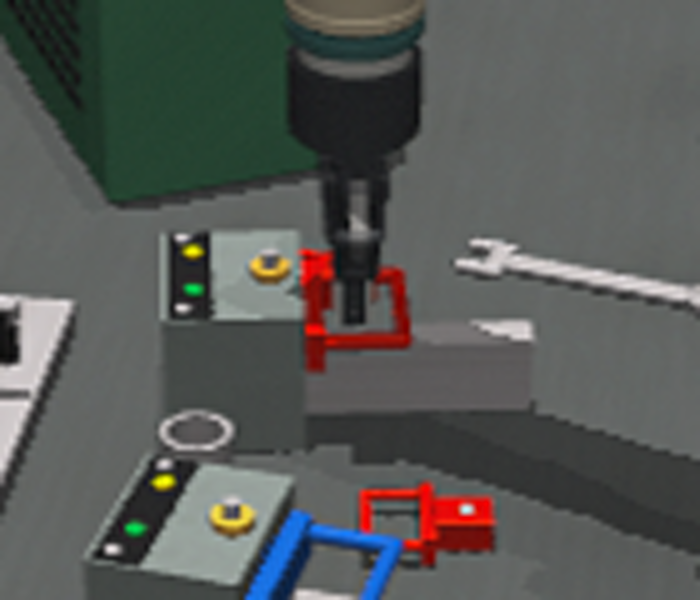

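Emit:
{"fn": "carry_out", "kwargs": {
  "series": [
    [[-0.4,0,0,0,0,0,0],[-0.8,0,0,0,0,0,0],[-1.2,0,0,0,0,0,0],[-1.6,0,0,0,0,0,0],[-2,0,0,0,0,0,0]]
  ]
}}

```text
clock: 3.58
eef_pos: [613.8, -253.1, 55.0]
tool_rot: [3.138, -0.014, 0.192]
force: [13.9, 2.5, -2.0]
width: 0.1
```

Emit:
{"fn": "carry_out", "kwargs": {
  "series": [
    [[-0.4,0,0,0,0,0,0],[-0.8,0,0,0,0,0,0],[-1.2,0,0,0,0,0,0],[-1.6,0,0,0,0,0,0],[-2,0,0,0,0,0,0]]
  ]
}}

```text
clock: 4.0
eef_pos: [588.3, -258.1, 54.0]
tool_rot: [3.141, -0.003, 0.191]
force: [2.8, 0.7, 2.0]
width: -0.0
```

```bash
python3 -c "
from h import *
go([627.7-.982*89,-251-.189*89,52],[np.pi,0,.19])
d=get_image('side');im=d['img']
cv2.imwrite('pics/side3.png',cv2.resize(im[133:253,239:379],None,fx=5,fy=5,interpolation=cv2.INTER_CUBIC))
"
```

```text
t 4.0 pos [ 588.3 -258.1   54. ] rpy [ 3.141e+00 -3.000e-03  1.910e-01] F [2.8 0.7 2. ] w -0.0
shift cm [-4.9   0.04  0.18] rotvec [ 0.001 -0.003  0.001]
```

View pics/side3.png

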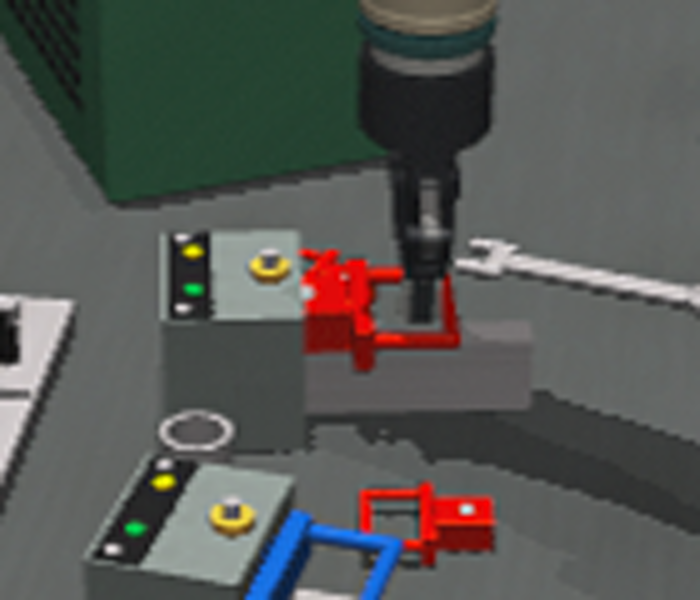

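The plug has slid out about 30 mm, square to the face, and the tips are still hooked on the bar. I'll keep pulling.

Emit:
{"fn": "carry_out", "kwargs": {
  "series": [
    [[-0.5,0,0,0,0,0,0],[-1,0,0,0,0,0,0],[-1.5,0,0,0,0,0,0],[-2,0,0,0,0,0,0],[-2.5,0,0,0,0,0,0]]
  ]
}}

```text
clock: 4.47
eef_pos: [561.1, -262.8, 53.0]
tool_rot: [-3.141, 0.002, 0.191]
force: [1.2, -0.1, 0.5]
width: -0.0
```

Emit:
{"fn": "carry_out", "kwargs": {
  "series": [
    [[-0.5,0,0,0,0,0,0],[-1,0,0,0,0,0,0],[-1.5,0,0,0,0,0,0],[-2,0,0,0,0,0,0],[-2.4,0,0,0,0,0,0]]
  ]
}}

```text
clock: 4.88
eef_pos: [538.3, -267.5, 53.2]
tool_rot: [-3.141, 0.001, 0.19]
force: [0.3, 0.6, -0.5]
width: 0.2
```

Emit:
{"fn": "carry_out", "kwargs": {
  "series": [
    [[0.1,0,0,0,0,0,0],[0.3,0,0,0,0,0,0],[0.3,0,0,0,0,0,0]]
  ]
}}

```text
clock: 5.13
eef_pos: [542.7, -266.5, 53.3]
tool_rot: [-3.141, -0.0, 0.191]
force: [0.0, -0.3, 0.9]
width: -0.0
```

```bash
python3 -c "
from h import *
go([627.7-.982*89,-251-.189*89,52],[np.pi,0,.19])
d=get_image('side');im=d['img']
cv2.imwrite('pics/side4.png',cv2.resize(im[133:253,239:379],None,fx=5,fy=5,interpolation=cv2.INTER_CUBIC))
"
```

```text
t 5.13 pos [ 542.7 -266.5   53.3] rpy [-3.141 -0.     0.191] F [ 0.  -0.3  0.9] w -0.0
shift cm [-0.26  0.09  0.13] rotvec [-0.    -0.     0.001]
```

View pics/side4.png

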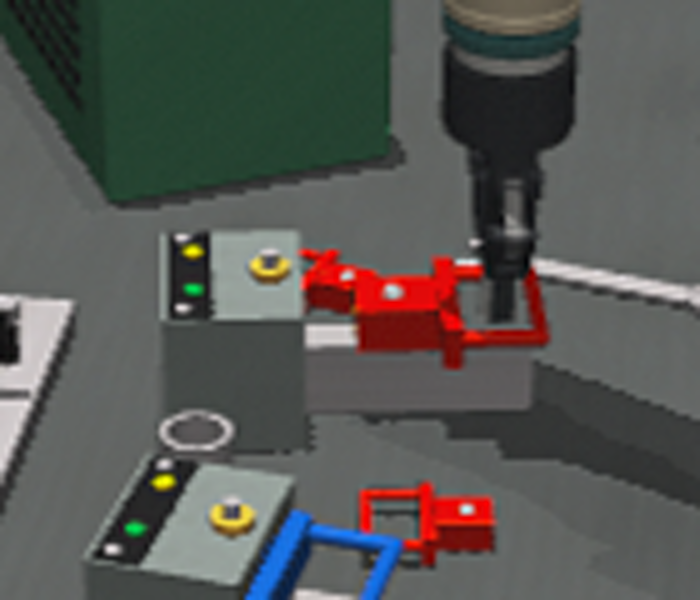

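Emit:
{"fn": "carry_out", "kwargs": {
  "series": [
    [[0,0,-1,0,0,0,0],[0,0,-3,0,0,0,0],[0,0,-6,0,0,0,0],[0,0,-9,0,0,0,0],[0,0,-11,0,0,0,2]]
  ]
}}

```text
clock: 5.6
eef_pos: [543.2, -267.1, 166.7]
tool_rot: [3.14, -0.003, 0.191]
force: [0.2, -0.1, 0.8]
width: 10.8
```

Emit:
{"fn": "carry_out", "kwargs": {
  "series": [
    [[0,0,0,0,0,0,8.5],[0,0,0,0,0,0,8.5]]
  ]
}}

```text
clock: 5.77
eef_pos: [543.1, -267.0, 165.2]
tool_rot: [3.14, -0.003, 0.191]
force: [-0.5, -0.2, -0.5]
width: 35.8
```

```bash
python3 -c "
from h import *
for n in ('side','top'):
    d=get_image(n);pickle.dump(d,open(n+'5.pkl','wb'));im=d['img']
    u,v=((309,193) if n=='side' else (425,230))
    cv2.imwrite('pics/%s5.png'%n,cv2.resize(im[v-60:v+60,u-70:u+70],None,fx=5,fy=5,interpolation=cv2.INTER_CUBIC))
"
```

```text
(no output)
```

View pics/side5.png

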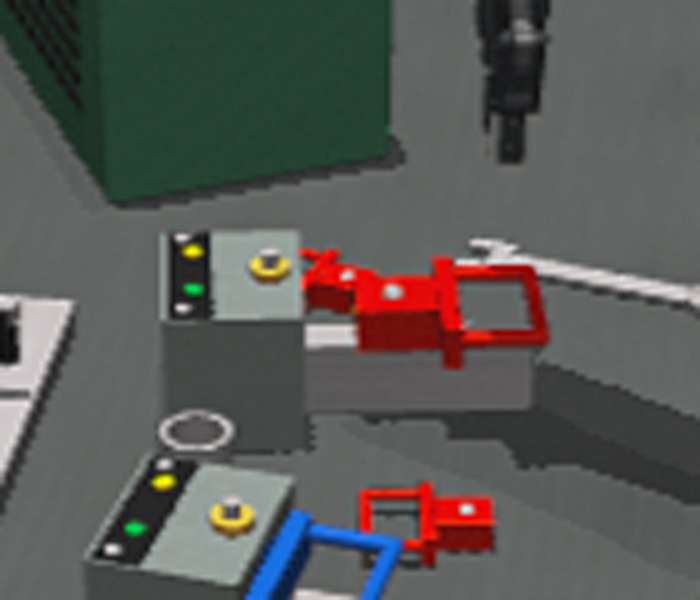

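View pics/top5.png

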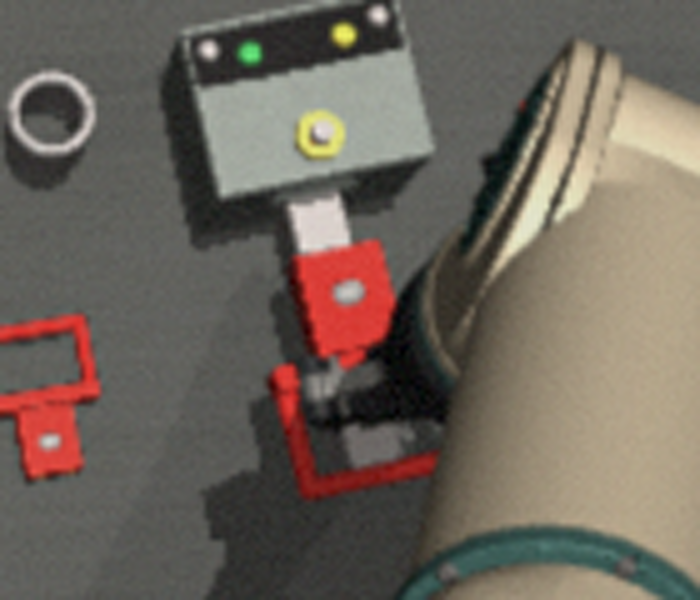

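```bash
python3 -c "
from h import *
np.set_printoptions(precision=1,suppress=True)
d=pickle.load(open('top5.pkl','rb'))
P=[ray(d,355+(u-2)/5,170+(v-2)/5,74) for u,v in((294,260),(380,240),(313,352))]
print(*P,(P[0]+P[1])/2)
s=pickle.load(open('side5.pkl','rb'))
for u,v,z in((358,350,46),(359,287,74),(548,343,64)):print(ray(s,239+(u-2)/5,133+(v-2)/5,z))
ax=np.array([np.cos(.19),np.sin(.19),0]);print('plug ctr if nose mid:',(P[0]+P[1])/2-24*ax)
"
```

```text
[ 622.  -230.3   74. ] [ 630.6 -270.1   74. ] [ 579.1 -237.1   74. ] [ 626.3 -250.2   74. ]
[ 623.  -234.6   46. ]
[ 625.9 -258.6   74. ]
[ 512.9 -229.1   64. ]
plug ctr if nose mid: [ 602.7 -254.7   74. ]
```

Emit:
{"fn": "carry_out", "kwargs": {
  "series": [
    [[1.5,0,0,0,0,0,8.5],[3.5,0,0,0,0,0,8.5],[5.5,0,2,0,0,0,8.5],[5.5,0,4,0,0,0,8.5],[5.5,0,4,0,0,0,8.5]]
  ]
}}

```text
clock: 6.28
eef_pos: [593.7, -253.7, 117.9]
tool_rot: [-3.136, 0.008, 0.193]
force: [-1.6, 0.6, -1.1]
width: 84.5
```

Emit:
{"fn": "carry_out", "kwargs": {
  "series": [
    [[0,0,0,0,0,0,8.5],[0,0,0,0,0,0,8.5]]
  ]
}}

```text
clock: 6.45
eef_pos: [595.4, -256.8, 123.1]
tool_rot: [-3.141, 0.002, 0.19]
force: [0.5, 0.6, 0.1]
width: 85.0
```

```bash
python3 -c "
from h import *
go([597.6,-256.5,41],[np.pi,0,.19])"
```

```text
t 6.45 pos [ 595.4 -256.8  123.1] rpy [-3.141e+00  2.000e-03  1.900e-01] F [0.5 0.6 0.1] w 85.0
shift cm [0.23 0.02 8.21] rotvec [-0.     0.002 -0.   ]
```

Emit:
{"fn": "carry_out", "kwargs": {
  "series": [
    [[0.2,0,1.5,0,0,0,8.5],[0.2,0,3,0,0,0,8.5],[0.2,0,4.5,0,0,0,8.5],[0.2,0,6,0,0,0,8.5],[0.2,0,7,0,0,0,8.5]]
  ]
}}

```text
clock: 6.87
eef_pos: [597.7, -256.5, 53.3]
tool_rot: [3.141, 0.0, 0.19]
force: [-0.3, -0.6, -0.7]
width: 84.7
```

Emit:
{"fn": "carry_out", "kwargs": {
  "series": [
    [[0,0,0.5,0,0,0,8.5],[0,0,1,0,0,0,8.5],[0,0,1,0,0,0,8.5],[0,0,1,0,0,0,8.5]]
  ]
}}

```text
clock: 7.2
eef_pos: [598.6, -256.1, 43.9]
tool_rot: [3.141, -0.001, 0.191]
force: [-0.6, 0.2, 0.8]
width: 85.3
```

```bash
python3 -c "
from h import *
go([597.6,-256.5,41],[np.pi,0,.19])
d=get_image('side');im=d['img']
cv2.imwrite('pics/side6.png',cv2.resize(im[133:253,239:379],None,fx=5,fy=5,interpolation=cv2.INTER_CUBIC))
"
```

```text
t 7.2 pos [ 598.6 -256.1   43.9] rpy [ 3.141e+00 -1.000e-03  1.910e-01] F [-0.6  0.2  0.8] w 85.3
shift cm [-0.1   0.02  0.29] rotvec [ 0.001 -0.001  0.001]
```

View pics/side6.png

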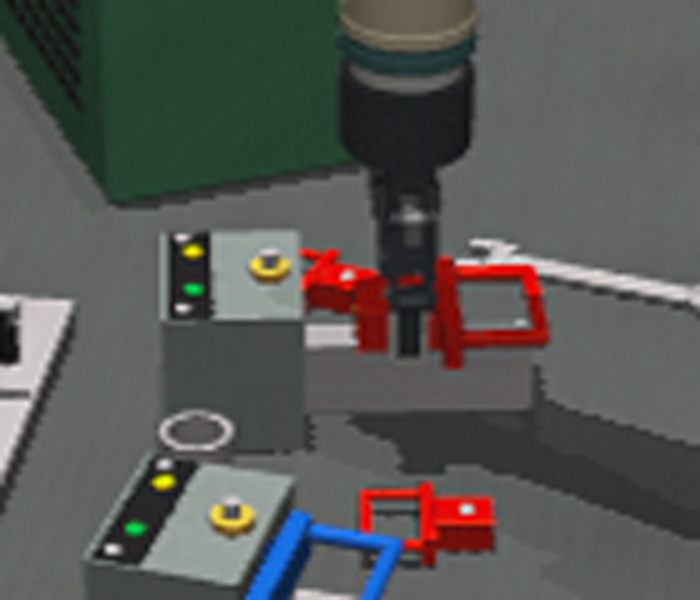

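Emit:
{"fn": "carry_out", "kwargs": {
  "series": [
    [[0,0,0.3,0,0,0,6],[0,0,0.3,0,0,0,5],[0,0,0.3,0,0,0,4],[0,0,0.3,0,0,0,3.4],[0,0,0.3,0,0,0,3.4]]
  ]
}}

```text
clock: 7.67
eef_pos: [598.6, -256.1, 40.7]
tool_rot: [3.141, -0.001, 0.191]
force: [-0.8, 0.1, 2.5]
width: 39.1
```

Emit:
{"fn": "carry_out", "kwargs": {
  "series": [
    [[0,0,0,0,0,0,3.4],[0,0,0,0,0,0,3],[0,0,0,0,0,0,3],[0,0,0,0,0,0,3]]
  ]
}}

```text
clock: 8.0
eef_pos: [598.6, -256.0, 40.7]
tool_rot: [3.141, -0.001, 0.191]
force: [-0.0, -0.1, 3.2]
width: 39.0
```

```bash
python3 -c "
from h import *
go([597.6,-256.5,41],[np.pi,0,.19])
d=get_image('side');im=d['img'];pickle.dump(d,open('side7.pkl','wb'))
cv2.imwrite('pics/side7.png',cv2.resize(im[133:253,239:379],None,fx=5,fy=5,interpolation=cv2.INTER_CUBIC))
"
```

```text
t 8.0 pos [ 598.6 -256.    40.7] rpy [ 3.141e+00 -1.000e-03  1.910e-01] F [-0.  -0.1  3.2] w 39.0
shift cm [-0.11  0.03 -0.03] rotvec [ 0.    -0.001  0.001]
```

View pics/side7.png

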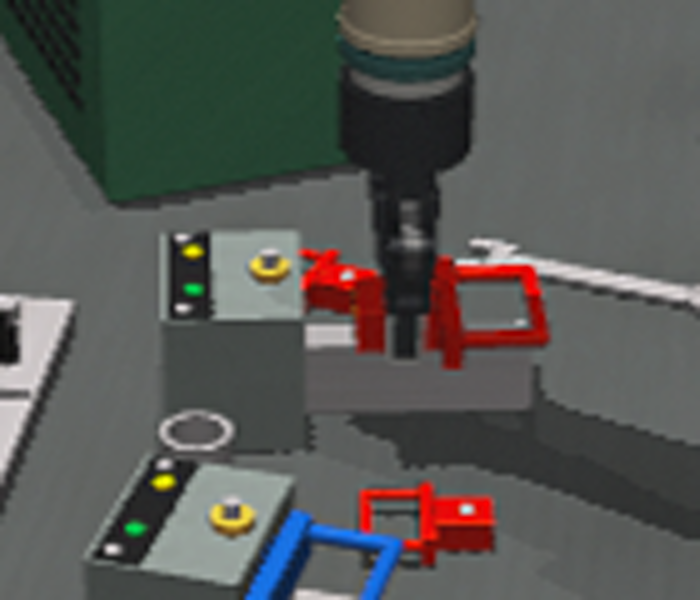

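Emit:
{"fn": "carry_out", "kwargs": {
  "series": [
    [[0,0,-0.5,0,0,0,3],[0,0,-1.5,0,0,0,3],[0,0,-3,0,0,0,3],[0,0,-5,0,0,0,3],[0,0,-7,0,0,0,3]]
  ]
}}

```text
clock: 8.47
eef_pos: [597.4, -255.5, 110.8]
tool_rot: [-3.14, 0.002, 0.191]
force: [0.1, 0.1, -1.5]
width: 39.4
```

Emit:
{"fn": "carry_out", "kwargs": {
  "series": [
    [[0,0,-2,0,0,0,3],[0,0,-4,0,0,0,3],[0,0,-5.5,0,0,0,3],[0,0,-6,0,0,0,3],[0,0,-6,0,0,0,3]]
  ]
}}

```text
clock: 8.88
eef_pos: [598.9, -256.1, 172.0]
tool_rot: [3.14, -0.002, 0.191]
force: [0.7, -0.2, -1.3]
width: 39.2
```

```bash
python3 -c "
from h import *
go([575,268,172],[np.pi,0,-.088])
d=get_image('side');im=d['img'];pickle.dump(d,open('side8.pkl','wb'))
cv2.imwrite('pics/side8.png',cv2.resize(im[103:223,239:379],None,fx=5,fy=5,interpolation=cv2.INTER_CUBIC))
cv2.imwrite('pics/rest8.png',cv2.resize(im[285:365,260:350],None,fx=8,fy=8,interpolation=cv2.INTER_CUBIC)[:600])
O=np.array([570.8,269.2,75]);M=R.from_euler('xyz',[0,.21,-.088]).as_matrix()
for p in((38,15,0),(38,-15,0),(-38,15,0),(-38,-15,0),(38,15,12),(38,-15,12)):
  print(p,((proj(d,O+M@np.array(p))-[260,285])*8+3.5).round())
"
```

```text
t 8.88 pos [ 598.9 -256.1  172. ] rpy [ 3.14e+00 -2.00e-03  1.91e-01] F [ 0.7 -0.2 -1.3] w 39.2
shift cm [  7.59 -51.91  -0.06] rotvec [ 0.001 -0.002  0.279]
(38, 15, 0) [203. 253.]
(38, -15, 0) [230. 182.]
(-38, 15, 0) [469. 251.]
(-38, -15, 0) [491. 179.]
(38, 15, 12) [194. 219.]
(38, -15, 12) [221. 149.]
```

View pics/side8.png

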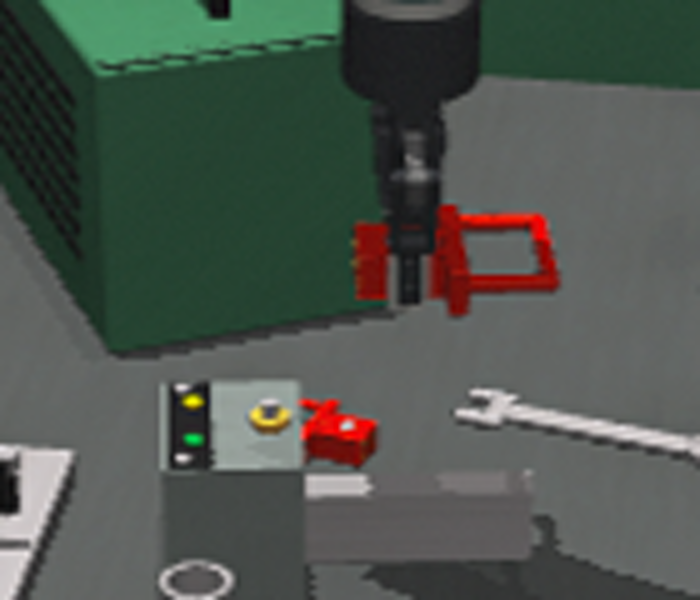

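View pics/rest8.png

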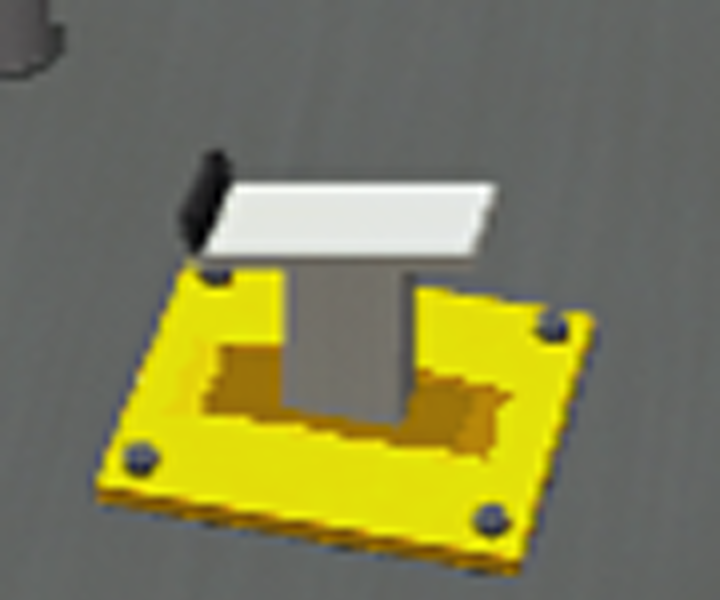

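Emit:
{"fn": "carry_out", "kwargs": {
  "series": [
    [[0.3,-2,0,0,0,0.02,3],[0.8,-5.5,0,0,0,0.05,3],[1.3,-9,0,0,0,0.08,3],[1.8,-12.5,0,0,0,0.11,3],[2.3,-16,0,0,0,0.14,3]]
  ]
}}

```text
clock: 9.35
eef_pos: [589.0, -92.8, 168.7]
tool_rot: [-3.141, 0.003, 0.049]
force: [0.2, -0.5, -0.4]
width: 39.2
```

```bash
python3 -c "
from h import *
go([575,268,172],[np.pi,0,-.088])"
```

```text
t 9.35 pos [589.  -92.8 168.7] rpy [-3.141e+00  3.000e-03  4.900e-02] F [ 0.2 -0.5 -0.4] w 39.2
shift cm [  0.36 -36.1   -0.31] rotvec [-0.001  0.003  0.137]
```

Emit:
{"fn": "carry_out", "kwargs": {
  "series": [
    [[0,-3.5,0,0,0,0.03,3],[0,-7,0,0,0,0.06,3],[0.1,-10.5,0,0,0,0.09,3],[0.1,-14,0,0,0,0.12,3],[0.2,-17.5,0,0,0,0.137,3]]
  ]
}}

```text
clock: 9.77
eef_pos: [582.0, 82.0, 168.7]
tool_rot: [3.141, 0.003, -0.088]
force: [0.8, -0.1, -2.0]
width: 39.4
```

```bash
python3 -c "
from h import *
go([575,268,172],[np.pi,0,-.088])"
```

```text
t 9.77 pos [582.   82.  168.7] rpy [ 3.141e+00  3.000e-03 -8.800e-02] F [ 0.8 -0.1 -2. ] w 39.4
shift cm [ -2.32 -18.47  -0.34] rotvec [0.001 0.003 0.   ]
```

Emit:
{"fn": "carry_out", "kwargs": {
  "series": [
    [[-0.4,-3.5,0,0,-0.05,0,3],[-0.8,-7,0,0,-0.1,0,3],[-1.3,-10.5,0,0,-0.15,0,3],[-1.8,-14,0,0,-0.2,0,3],[-2.2,-17,0,0,-0.21,0,3]]
  ]
}}

```text
clock: 10.18
eef_pos: [576.0, 253.8, 168.0]
tool_rot: [3.141, 0.214, -0.086]
force: [0.6, 0.3, -1.7]
width: 39.1
```

Emit:
{"fn": "carry_out", "kwargs": {
  "series": [
    [[0,-1,0,0,0,0,3],[0,-1.2,0,0,0,0,3],[0,-1.2,0,0,0,0,3],[0,-1.2,0,0,0,0,3]]
  ]
}}

```text
clock: 10.52
eef_pos: [577.3, 261.1, 169.6]
tool_rot: [3.139, 0.211, -0.089]
force: [0.2, -0.9, -2.4]
width: 39.2
```

```bash
cat >> h.py <<'E'
O=np.array([570.5,269.2,75]);RPY=[np.pi,.21,-.088];M=R.from_euler('xyz',[0,.21,-.088]).as_matrix()
def tgt(h,x=6.5):return O+M@np.array([x,0,-5.3+h])
E
python3 -c "
from h import *
go(tgt(40),RPY);print(tgt(40),tgt(0))
d=get_image('side');im=d['img'];pickle.dump(d,open('side9.pkl','wb'))
cv2.imwrite('pics/side9.png',cv2.resize(im[245:365,240:380],None,fx=5,fy=5,interpolation=cv2.INTER_CUBIC))
d=get_image('top');im=d['img']
cv2.imwrite('pics/top9.png',cv2.resize(im[190:310,130:270],None,fx=5,fy=5,interpolation=cv2.INTER_CUBIC))
"
```

```text
t 10.52 pos [577.3 261.1 169.6] rpy [ 3.139  0.211 -0.089] F [ 0.2 -0.9 -2.4] w 39.2
shift cm [ 1.89 -0.77  5.93] rotvec [ 0.003  0.001 -0.001]
[584.03817    268.00555619 107.58268339] [575.73203945 268.73838834  68.4614468 ]
```

View pics/side9.png

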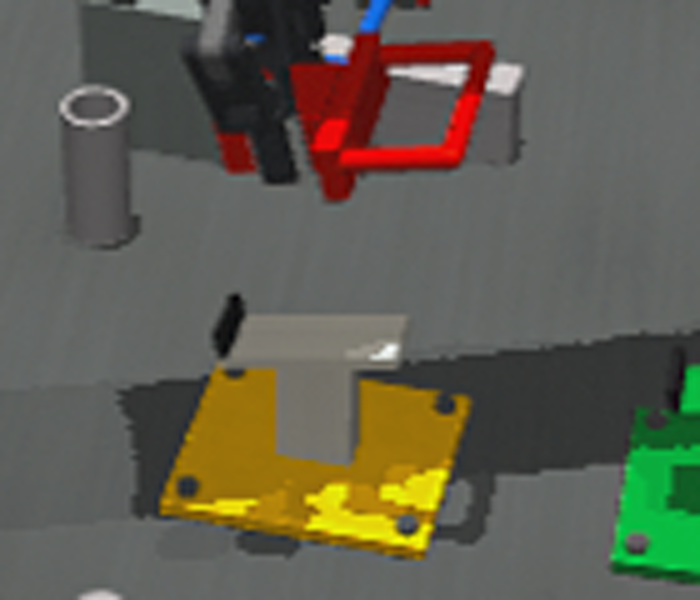

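View pics/top9.png

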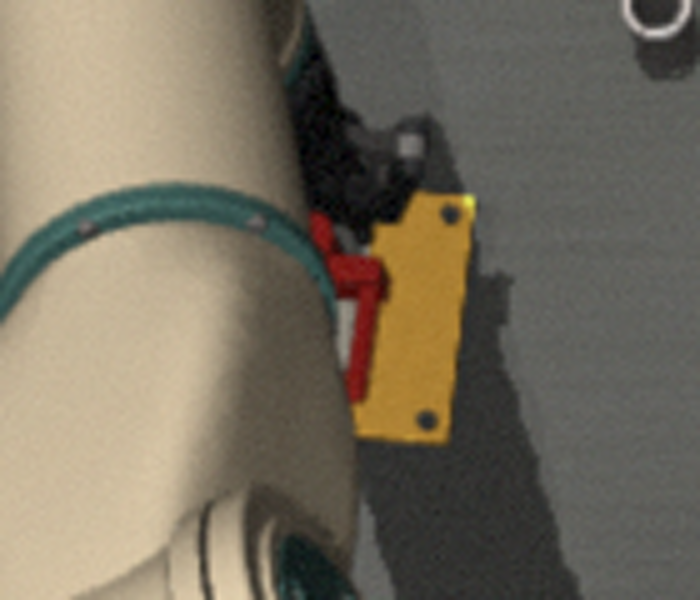

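Emit:
{"fn": "carry_out", "kwargs": {
  "series": [
    [[0.6,-0.4,1,0,0,0,3],[1.3,-0.8,3,0,0,0,3],[1.9,-0.8,5,0,0,0,3],[1.9,-0.8,6,0,0,0,3],[1.9,-0.8,6,0,0,0,3]]
  ]
}}

```text
clock: 11.03
eef_pos: [581.9, 269.7, 104.6]
tool_rot: [3.138, 0.215, -0.088]
force: [-0.3, -0.7, -1.8]
width: 39.2
```

Emit:
{"fn": "carry_out", "kwargs": {
  "series": [
    [[0,0,0,0,0,0,3],[0,0,0,0,0,0,3],[0,0,0,0,0,0,3],[0,0,0,0,0,0,3]]
  ]
}}

```text
clock: 11.37
eef_pos: [584.9, 271.3, 108.9]
tool_rot: [-3.141, 0.208, -0.086]
force: [0.7, -0.5, -1.7]
width: 39.5
```

```bash
python3 -c "
from h import *
go(tgt(20),RPY)
d=get_image('side');im=d['img'];pickle.dump(d,open('side10.pkl','wb'))
cv2.imwrite('pics/side10.png',cv2.resize(im[270:350,255:348],None,fx=7,fy=7,interpolation=cv2.INTER_CUBIC))
"
```

```text
t 11.37 pos [584.9 271.3 108.9] rpy [-3.141  0.208 -0.086] F [ 0.7 -0.5 -1.7] w 39.5
shift cm [-0.03  0.34  2.14] rotvec [-0.001 -0.002  0.002]
```

View pics/side10.png

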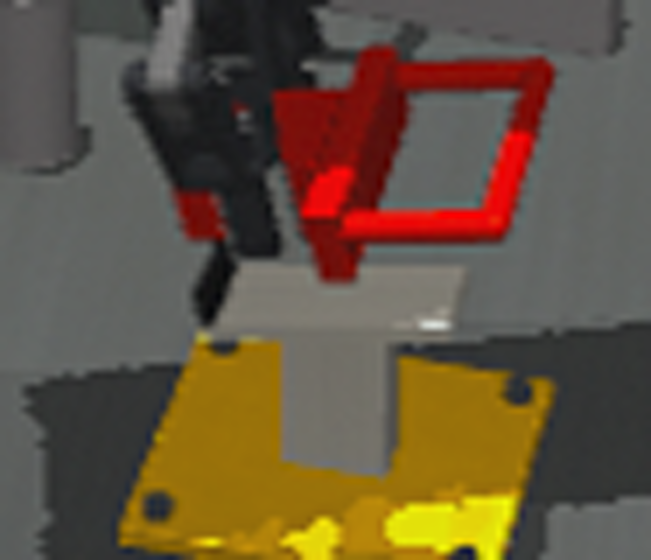

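```bash
python3 -c "
from h import *
s=read_state();print(s['eef_pos'],s['tool_rot'])
d=pickle.load(open('side10.pkl','rb'))
T0=np.array([584.9,271.3,108.9]);Rm=R.from_euler('xyz',[0,.208,-.086]).as_matrix()
c=T0+Rm@np.array([4.5,0,5.3+14])
for n,p in(('nose L bot',(24,20,-14)),('nose L top',(24,20,14)),('flange back L bot',(-36,42,-14)),('flange front L bot',(-24,42,-14)),('flange back R top',(-36,-42,14)),('bar outer L',(-86,42,4)),('bar outer R',(-86,-42,4))):
  print(n,((proj(d,c+Rm@np.array(p))-[255,270])*7+3).round())
"
```

```text
[584.70422433 271.33267552 108.73840713] [-3.14065717  0.20834959 -0.08610688]
nose L bot [186. 241.]
nose L top [166. 169.]
flange back L bot [356. 285.]
flange front L bot [318. 286.]
flange back R top [399.  41.]
bar outer L [506. 236.]
bar outer R [560.  63.]
```

Emit:
{"fn": "carry_out", "kwargs": {
  "series": [
    [[0,0.2,0.5,0,0,0,3],[0,0.3,1.2,0,0,0,3],[0,0.3,2,0,0,0,3],[0,0.3,2.6,0,0,0,3],[0,0.3,3,0,0,0,3]]
  ]
}}

```text
clock: 11.83
eef_pos: [576.6, 268.5, 76.8]
tool_rot: [3.141, 0.212, -0.086]
force: [0.0, -0.2, -1.7]
width: 39.3
```

Emit:
{"fn": "carry_out", "kwargs": {
  "series": [
    [[0,0,0,0,0,0,3],[0,0,0,0,0,0,3],[0,0,0,0,0,0,3],[0,0,0,0,0,0,3]]
  ]
}}

```text
clock: 12.17
eef_pos: [578.0, 268.8, 78.7]
tool_rot: [-3.141, 0.209, -0.086]
force: [-0.5, -0.2, -1.4]
width: 39.1
```

```bash
python3 -c "
from h import *
go(tgt(0),RPY)
d=get_image('side');im=d['img'];pickle.dump(d,open('side11.pkl','wb'))
cv2.imwrite('pics/side11.png',cv2.resize(im[270:350,255:348],None,fx=7,fy=7,interpolation=cv2.INTER_CUBIC))
d=get_image('top');im=d['img']
cv2.imwrite('pics/top11.png',cv2.resize(im[190:310,130:270],None,fx=5,fy=5,interpolation=cv2.INTER_CUBIC))
"
```

```text
t 12.17 pos [578.  268.8  78.7] rpy [-3.141  0.209 -0.086] F [-0.5 -0.2 -1.4] w 39.1
shift cm [-0.01  0.02  1.05] rotvec [ 0.    -0.001  0.002]
```

View pics/side11.png

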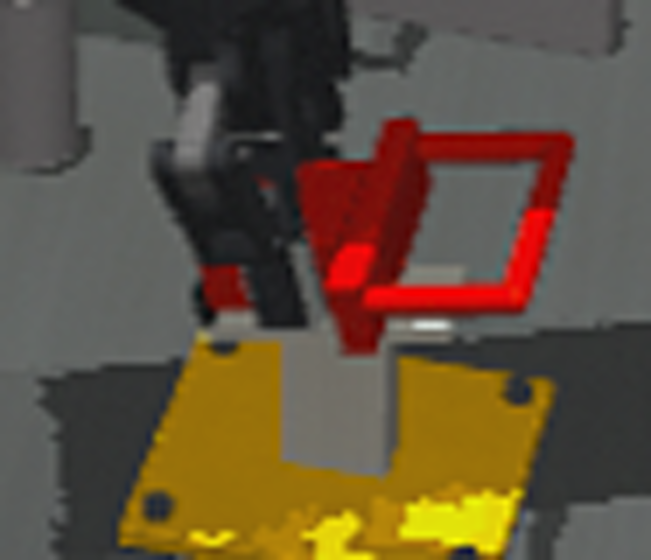

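View pics/top11.png

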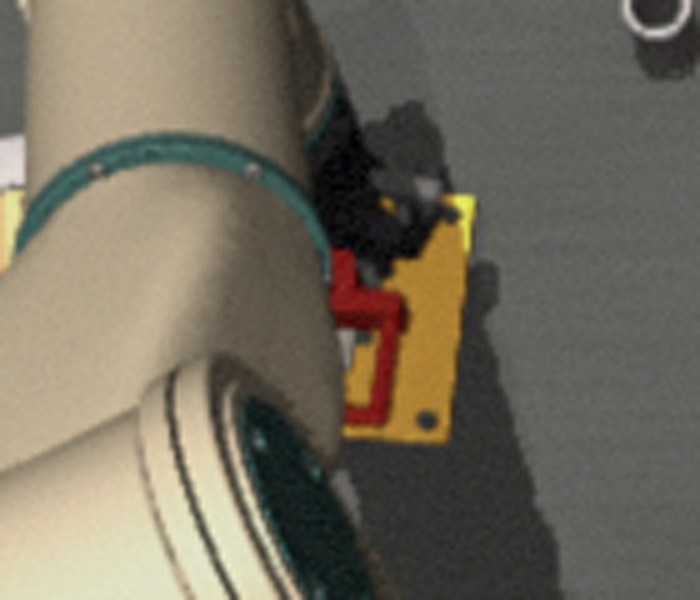

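Emit:
{"fn": "carry_out", "kwargs": {
  "series": [
    [[0,0,0.3,0,0,0,3],[0,0,0.6,0,0,0,3],[0,0,0.8,0,0,0,3],[0,0,0.9,0,0,0,3],[0,0,0.9,0,0,0,3]]
  ]
}}

```text
clock: 12.68
eef_pos: [575.4, 268.8, 69.1]
tool_rot: [3.141, 0.211, -0.086]
force: [-0.1, 0.1, -1.4]
width: 39.5
```

Emit:
{"fn": "carry_out", "kwargs": {
  "series": [
    [[0,0,0,0,0,0,3],[0,0,0,0,0,0,3],[0,0,0,0,0,0,3]]
  ]
}}

```text
clock: 12.93
eef_pos: [575.9, 268.9, 69.7]
tool_rot: [-3.141, 0.21, -0.086]
force: [0.3, 0.2, -0.9]
width: 39.6
```

```bash
python3 -c "
from h import *
go(tgt(0),RPY)"
```

```text
t 12.93 pos [575.9 268.9  69.7] rpy [-3.141  0.21  -0.086] F [ 0.3  0.2 -0.9] w 39.6
shift cm [0.01 0.02 0.12] rotvec [ 0.    -0.     0.002]
```

Still no contact (about 1 mm expected). I'll go down in 1 mm steps.

Emit:
{"fn": "carry_out", "kwargs": {
  "series": [
    [[0,0,0.05,0,0,0,3],[0,0,0.1,0,0,0,3],[0,0,0.1,0,0,0,3],[0,0,0.1,0,0,0,3]]
  ]
}}

```text
clock: 13.27
eef_pos: [575.5, 268.9, 68.5]
tool_rot: [3.142, 0.21, -0.086]
force: [-1.0, -0.1, -1.6]
width: 39.4
```

Emit:
{"fn": "carry_out", "kwargs": {
  "series": [
    [[0,0,0.05,0,0,0,3],[0,0,0.1,0,0,0,3],[0,0,0.1,0,0,0,3],[0,0,0.1,0,0,0,3]]
  ]
}}

```text
clock: 13.6
eef_pos: [575.5, 268.9, 68.2]
tool_rot: [-3.141, 0.21, -0.086]
force: [-0.8, -0.2, 4.8]
width: 39.0
```

```bash
python3 -c "
from h import *
for i in range(3): pass
go(tgt(0),RPY)
d=get_image('side');im=d['img'];pickle.dump(d,open('side12.pkl','wb'))
cv2.imwrite('pics/side12.png',cv2.resize(im[270:350,255:348],None,fx=7,fy=7,interpolation=cv2.INTER_CUBIC))
"
```

```text
t 13.6 pos [575.5 268.9  68.2] rpy [-3.141  0.21  -0.086] F [-0.8 -0.2  4.8] w 39.0
shift cm [ 0.01  0.01 -0.03] rotvec [ 0.    -0.     0.002]
```

View pics/side12.png

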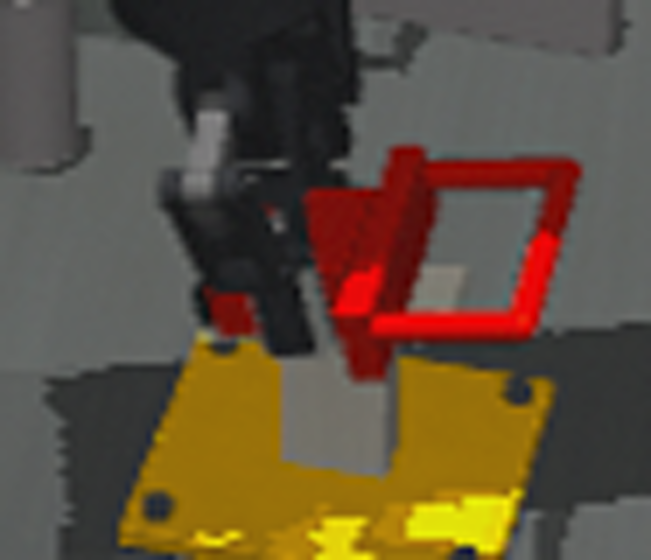

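Emit:
{"fn": "carry_out", "kwargs": {
  "series": [
    [[0.1,0,-0.05,0,0,0,3],[0.2,0,-0.05,0,0,0,3],[0.25,0,-0.05,0,0,0,3],[0.25,0,-0.05,0,0,0,3]]
  ]
}}

```text
clock: 13.98
eef_pos: [577.4, 269.0, 67.8]
tool_rot: [-3.141, 0.211, -0.086]
force: [-1.9, -0.7, 4.8]
width: 39.3
```

```bash
python3 -c "
from h import *
go(tgt(0),RPY)"
```

```text
t 13.98 pos [577.4 269.   67.8] rpy [-3.141  0.211 -0.086] F [-1.9 -0.7  4.8] w 39.3
shift cm [-0.17  0.04 -0.03] rotvec [0.    0.001 0.002]
```

Emit:
{"fn": "carry_out", "kwargs": {
  "series": [
    [[0,0,0,0,0,0,4.2],[0,0,0,0,0,0,4.6],[0,0,0,0,0,0,5.2],[0,0,0,0,0,0,6],[0,0,0,0,0,0,6]]
  ]
}}

```text
clock: 14.4
eef_pos: [577.9, 268.6, 67.3]
tool_rot: [3.141, 0.21, -0.086]
force: [-0.3, -1.0, 1.1]
width: 60.0
```

```bash
python3 -c "
from h import *
go(tgt(0),RPY)
d=get_image('side');im=d['img'];pickle.dump(d,open('side13.pkl','wb'))
cv2.imwrite('pics/side13.png',cv2.resize(im[270:350,255:348],None,fx=7,fy=7,interpolation=cv2.INTER_CUBIC))
"
```

```text
t 14.4 pos [577.9 268.6  67.3] rpy [ 3.141  0.21  -0.086] F [-0.3 -1.   1.1] w 60.0
shift cm [-0.24  0.   -0.07] rotvec [ 0.    -0.     0.002]
```

View pics/side13.png

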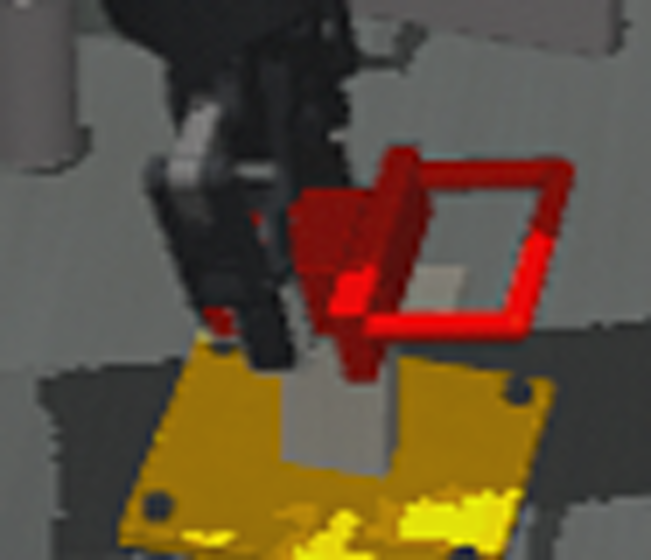

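The plug stays put once the fingers open. I'll open a little more and back off along the tool axis.

Emit:
{"fn": "carry_out", "kwargs": {
  "series": [
    [[0,0,0,0,0,0,7],[0,0,0,0,0,0,7.2],[0,0,-0.8,0,0,0,7.2],[0,0,-2,0,0,0,7.2],[0,0,-3.5,0,0,0,7.2]]
  ]
}}

```text
clock: 14.87
eef_pos: [585.0, 267.9, 102.4]
tool_rot: [3.141, 0.211, -0.086]
force: [0.6, 0.2, 0.3]
width: 72.1
```

Emit:
{"fn": "carry_out", "kwargs": {
  "series": [
    [[0,0,-2,0,0,0,7.2],[0,0,-5,0,0,0,7.2],[0,0,-8,0,0,0,7.2],[0,0,-11,0,0,0,7.2],[0,0,-13,0,0,0,7.2]]
  ]
}}

```text
clock: 15.28
eef_pos: [614.2, 265.7, 233.7]
tool_rot: [-3.139, 0.205, -0.086]
force: [0.2, 0.2, 0.2]
width: 72.2
```

Emit:
{"fn": "carry_out", "kwargs": {
  "series": [
    [[0,2.5,0,0,0,0,7.2],[0,6,0,0,0,0,7.2],[0,10,0,0,0,0,7.2],[0,14,0,0,0,0,7.2],[0,18,0,0,0,0,7.2]]
  ]
}}

```text
clock: 15.7
eef_pos: [596.7, 84.6, 230.5]
tool_rot: [-3.141, 0.208, -0.086]
force: [0.3, -0.9, -0.0]
width: 71.8
```

Emit:
{"fn": "carry_out", "kwargs": {
  "series": [
    [[0,3,0,0,0,0,7.2],[0,5,0,0,0,0,7.2],[0,5,0,0,0,0,7.2],[0,5,0,0,0,0,7.2]]
  ]
}}

```text
clock: 16.03
eef_pos: [592.8, 34.8, 230.4]
tool_rot: [3.142, 0.208, -0.09]
force: [0.1, 0.6, -0.2]
width: 72.1
```

```bash
python3 -c "
from h import *
go(tgt(0),RPY)
d=get_image('side');im=d['img'];pickle.dump(d,open('side14.pkl','wb'))
cv2.imwrite('pics/side14.png',im)
cv2.imwrite('pics/side14c.png',cv2.resize(im[270:350,255:348],None,fx=7,fy=7,interpolation=cv2.INTER_CUBIC))
d=get_image('top');im=d['img'];pickle.dump(d,open('top14.pkl','wb'))
cv2.imwrite('pics/top14.png',im)
cv2.imwrite('pics/top14c.png',cv2.resize(im[215:290,160:235],None,fx=8,fy=8,interpolation=cv2.INTER_CUBIC))
"
```

```text
t 16.03 pos [592.8  34.8 230.4] rpy [ 3.142  0.208 -0.09 ] F [ 0.1  0.6 -0.2] w 72.1
shift cm [ -0.37 -23.14  16.62] rotvec [-0.    -0.002 -0.002]
```

View pics/side14c.png

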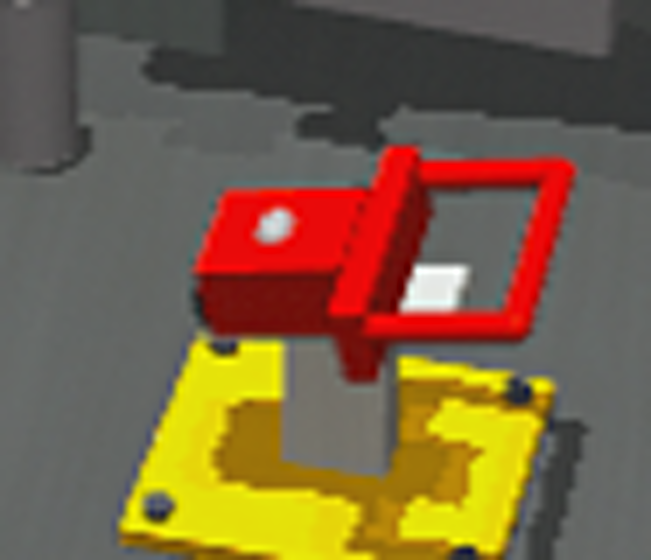

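View pics/top14.png

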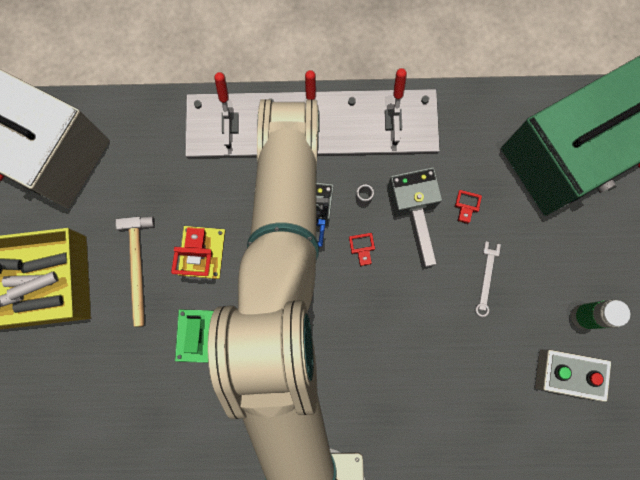

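View pics/top14c.png

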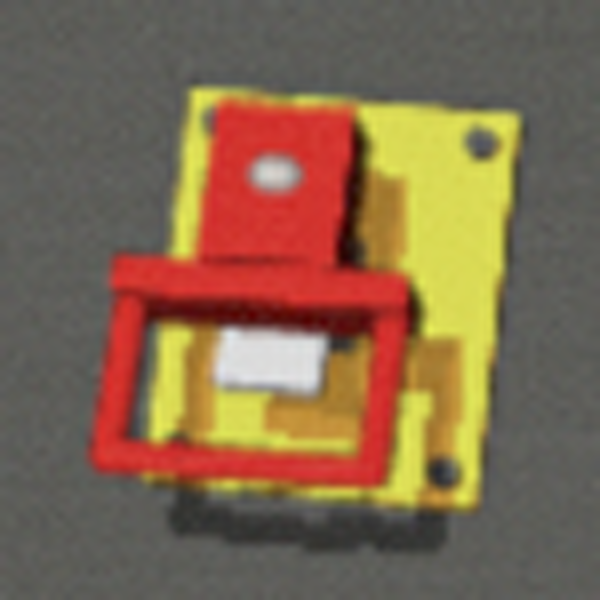

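```bash
python3 -c "
from h import *
np.set_printoptions(precision=1,suppress=True)
d=pickle.load(open('top14.pkl','rb'));T=d['T']
def dk(d,u,v,h):
    T=d['T'];r=T[:3,:3]@np.linalg.solve(d['mtx'],[u,v,1.]);n=M[:,2]
    p=T[:3,3]+r*((O+n*h-T[:3,3])@n)/(r@n);return M.T@(p-O)
for u,v,h in((218,102,28),(356,108,28),(199,257,28),(338,265,28),(112,256,28),(408,280,28),(95,470,23),(385,486,23),(225,388,0),(322,393,0)):print(u,v,dk(d,160+(u-3.5)/8,215+(v-3.5)/8,h))
s=pickle.load(open('side14.pkl','rb'))
print('side')
for u,v,h in((203,335,0),(197,271,28),(330,271,28),(225,190,28)):print(dk(s,255+(u-3)/7,270+(v-3)/7,h))
# depth tilt of the insert top
K=d['mtx'];pts=[]
for u in np.arange(225,340,8):
  for v in np.arange(195,250,8):
    pts.append(M.T@(dep(d,160+u/8,215+v/8)-O))
pts=np.array(pts);A=np.c_[pts[:,:2],np.ones(len(pts))];print(np.linalg.lstsq(A,pts[:,2],rcond=None)[0].round(3))
"
```

```text
218 102 [36.9 20.6 28. ]
356 108 [ 38.  -18.7  28. ]
199 257 [-10.2  18.8  28. ]
338 265 [ -9.7 -20.3  28. ]
112 256 [-11.7  43.2  28. ]
408 280 [-12.7 -40.4  28. ]
95 470 [-73.   39.2  23. ]
385 486 [-71.7 -41.3  23. ]
225 388 [-38.7  12.5  -0. ]
322 393 [-38.2 -15.1  -0. ]
side
[40.4 19.3 -0. ]
[35.2 21.7 28. ]
[-8.2 22.5 28. ]
[ 36.6 -18.1  28. ]
[-0.1  0.  28.1]
```

View pics/side14.png

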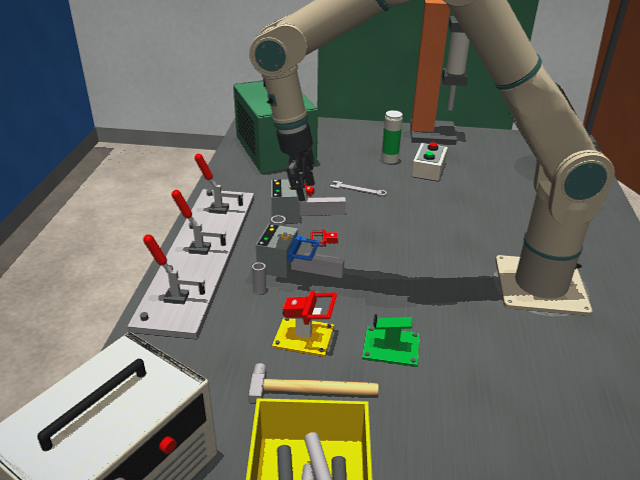

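The red plug lies on the yellow rest. The blue plug is still in its box at (305,247), and the tubes, wrench and hammer look unmoved. The gripper is clear of everything, so I'm handing in.

```bash
python3 -c "
from cell import finish_job;print(finish_job())"
```

```text
the job is handed in; nothing more can be done
None
```

I hooked the red plug straight out by its bail and left it lying free on the sill, clear of the gripper. I then gripped it across the insert, laid it on the yellow rest nose downhill, let go and handed the job in at about 16 s.

**Last checks:**
- **Place on the deck:** the top view puts the nose about 1 mm from the stop lip, with the plug centred to within about 1 mm.
- **Lying flat:** the depth reading puts the insert's top parallel to the deck at 28 mm, so its underside is on the deck.
- **Forces:** the highest reading was about 14 N, during the pull. I only saw the force at the end of each move.
- **Other things:** the blue plug is still plugged in, and the hammer, wrench and tubes look unmoved. I judged these by eye from the pictures. The arm partly hid the blue plug in the top view, so for that I relied on the side view.

**Small disagreements:** single corner readings differed from the plug's known shape by about 1–3 mm, mostly in the side view. The wrist also lagged and swayed a few mm during fast moves, so I let it settle before the hook, the grip and the placing.

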